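# Pin the sprocket hub of the sesame roller mill

## Task

The sprocket hub of the roller mill is not yet far enough on its square shaft for their cross holes to line up: take the linch pin with the sprung ring from the wooden rack, put it in the hub's hole with its ring standing open on the shaft-end side, ease the hub inwards with it until it finds the shaft's hole, and push it gently fully home, collar on the hub. Then flip the ring down round the end of the hub until it snaps over the pin's end. Do not force the pin (50 N at most on the mill), and leave everything else on the table alone.

Things in the scene. Friction and masses are not known exactly. Their poses are not given: they have to be found in the camera images.
- mill: Green roller mill fixed to the marble: two side plates 167 mm high and two steel rollers, 80 mm in diameter. Axes: z up, y along the rollers; +y is outwards, the way the shaft end and hub point, the rollers lie to -y. Origin at table height, within 15 mm of below the hub's hole. The nearer plate's outer face is at y = -58 mm.
- hub_mouth (a point): Centre of the mouth of the hub's hole, in its flat top, 130 mm above the table; axes as the mill's. Vertical hole, 13 mm diameter, through the 10 mm top wall, then a like hole in the 24 mm shaft, then the 8 mm bottom wall. The hub slides on the shaft along y with about 2.5 N of friction and stays where left.
- hub_end (a point): Centre of the hub's outer end, 22 mm out (+y) and 22 mm down from hub_mouth, axes as the mill's. The hub is a dark square steel sleeve on the shaft, 40 mm wide (x), 42 mm high, 50 mm long (y), with a toothed disc of 47 mm radius on its inner end, -37 to -28 mm in y from hub_mouth, top 25 mm above the hub's top.
- shaft_axis (a point): A point on the square shaft's axis inside the nearer side plate, 108 mm above the table, 58 mm inwards of the mill's origin. The shaft is fixed. At the start the hub's hole stands 6 to 18 mm outwards (+y) of the shaft's hidden hole, whose place is not reported: a pin put in the hub stops on the shaft, 10 mm deep, and drops further once it has dragged the hub inwards (-y) far enough.
- pin_head (a point): Centre of the linch pin's head tab: 14 mm (x) by 20 mm (y) by 24 mm high, 12 mm above and below this point, right above the collar. Axes: z up along the pin, x along the ring's hinge, +y the side where the ring stands open, about level, so that the head is gripped with the finger ends above the collar. Steel, about 135 g with the ring. It stands upright in one hole of the rack.
- pin_seat (a point): Centre of the underside of the linch pin's round collar (22 mm diameter, 10 mm high), 22 mm below pin_head, same axes. On the rack's top at the start; when fully home it meets hub_mouth. Below it the round shank, 11 mm thick and 56 mm long with a half-round end. The pin turns freely about z in its hole.
- ring (a joint): Angle of the ring on the pin, rad. 0: bow along the shank, crossbar right under the pin's end; positive: open to the pin's +y, 1.57 level; stops 1.85 and -0.20. Turns stiffly (0.025 N m), stays where left. From about +0.09 the crossbar rides on the pin's end, the bow stretching 2 mm against its spring (5 to 20 N of push on the arms); past 0 it snaps to about -0.09 or beyond: closed.
- ring_bar (a point): Middle of the crossbar of the ring, a U-shaped bow of 5 mm steel wire: two straight arms at x = +-30 mm (65 mm wide outside), crossbar centre 61.5 mm from the hinge, bow corners bevelled over the last 13 mm. The hinge line runs along the pin's x, 5 mm above pin_seat. The pin's end blocks a finger pushing the crossbar's middle; push the arms, beside the hub.
- rack: Dark wooden block fixed on the table, 150 mm (x) by 36 mm (y) by 66 mm high, origin under its centre, with two 14 mm holes 45 mm either side of the centre along x, in which the two pins stand with their collars on the block's top.
- plain_pin: The spare pin without a ring, in the rack's other hole, otherwise like the linch pin; origin at its collar's underside. Leave it alone.
- scraper: Bystander: a metal scraper lying on the table, leave it.
- jar: Bystander: amber glass jar, 72 mm diameter, 110 mm high, leave it.
- wrench: Bystander: wrench lying on the table, leave it.
- cup: Bystander: aluminium cup, 72 mm diameter, 80 mm high, leave it.
- brush: Bystander: brush lying on the table, leave it.

How it is judged:
By the outcome, as a careful person would: the job done as asked, in the order asked, and still so for the second after the job is handed in, with the robot touching nothing.
It also fails if it takes over 61 s, if anything falls off the work surface, if the arm or the gripper's body presses on something with over 40 N, if the wrist force passes 120 N, or if a joint passes its speed limit or range.

## Robot

A 6-joint arm with a two-finger parallel gripper is mounted at the origin on the work surface. World frame = base frame: x ahead of the robot, y to its left, z up, the work surface at z = 0. Lengths are in mm, angles in rad, forces in N, time in s.
With the tool pointing down it reaches from about 275 to 1000 mm from the base axis. Payload 8.4 kg.
Tool frame: the origin (TCP) lies between the finger pads; the fingertips stand r.finger_overhang ahead of it and the grasp point (between the pads) is the TCP (r.finger_overhang is the distance from the TCP to the fingertips, in mm); z points along the fingers, y is the line along which they close (so a half turn about z gives the same grasp; the last joint's range is limited). The gripper opens to 85 mm and grips with 20 to 120 N. Pads are 22 mm wide; open, the fingers measure 114 mm over their backs; the gripper's body (76 mm by 85 mm) begins 54 mm behind the grasp point. The pads swing forward as they close: fully open they stand 13 mm farther back than shut.
Start: joints at [-0.002, 0.353, 1.633, -0, 1.155, -0.002], TCP at [625.002, -0, 250.281] pointing down, gripper open.
Joint ranges: [-2.63, 2.63], [-0.92, 2.1], [0.06, 2.66], [-1.3, 4.44], [0, 2.69], [-3.02, 3.02]. Speed limits (rad/s): [2.22, 2.22, 2.79, 3.14, 3.14, 3.14].

## Interface

Orientations are given as [roll, pitch, yaw] about the fixed x, y, z axes, in that order (R = Rz(yaw) Ry(pitch) Rx(roll)).
In Python, from rig import r, cams, sign_off gives the robot as it stands.
- The arm moves only by the shell command python3 -m crank 'ROWS' [FORCE]. ROWS is JSON, a list of rows, each a list of 7 numbers: the shift along the tool's x, y, z in m, then the turn, a rotation vector about the tool's x, y, z in rad, then the closure, from 0 (fully open) to 1 (shut). In form: [[dx, dy, dz, ax, ay, az, gripper], ...]. A call has 1 to 5 rows; each row is the pose to reach, as a shift and turn from the pose commanded when the call began, along the tool's axes at that moment; what a row does not reach only later rows make up. A row lasts 1/10 s, in which the tool goes at most 50 mm and 8.59 degrees, less where a joint would pass 70% of its speed; a pose out of reach is approached as far as the arm can. A call with a gripper value outside its range is refused whole. The fingers move at their own pace and stop on an object; FORCE is the grip in N (left out, the last holds). Time passes only in rows, so rows that repeat a pose let the fingers close. It gives the time, the measured TCP pose, the force, the opening and the grip force at its end, in the units of the state.
- r.sense(): the state, without advancing time (a new reading comes with each control period).
- cams.grab_frame(name): name is "scene" or "side" or "wrist"; returns a dict with "image" (384x512x3 uint8, red, green, blue), "fx", "fy", "cx", "cy" (pixels), "position" and "orientation" of the camera in the world. Camera axes: x right, y down, z forward; pixel columns grow to the right and rows downward; lengths in mm; the calibration is good to about 2 mm. A picture is of the moment at which its call begins. There is no depth.
- sign_off(): hands the job in; it is judged then, once.
The state is a dict: "clock": time; "qpos": joint angles; "qvel": joint speeds; "joint_efforts": joint torques, N m; "eef_pos": TCP position; "tcp_rot": TCP orientation; "contact_force": force on the tool from outside, world axes, zero at the start; "wrist_torque": the same for the moment, N m; "opening": opening from 0.0 (shut) to 1.0 (fully open); "grasp_force": force on a finger pad.
Only numpy, scipy, OpenCV 4.12 (cv2) and the standard library are available. Lean on these libraries where they do the work, as an engineer would, in place of code of your own. Each camera call takes 0.05 s, during which the arm holds its last target. There are 200 camera calls.

## Working session

There is one attempt and no reset: what is moved stays moved. The work goes in short steps, Python scripts to look and compute and a shell command to move; the robot and the scene stay as the last step left them, time stands still between calls to the robot, and variables do not carry over. Pictures are saved under pics/ and viewed, at most 10 in all, crops included, and the job is handed in when it is done.

```bash
mkdir -p pics; ls
cat > h.py <<'E'
import numpy as np, cv2
from rig import r, cams, sign_off
from scipy.spatial.transform import Rotation as Ro
def rot(o):
    o=np.array(o,float)
    if o.shape==(3,3): return o
    return (Ro.from_euler('xyz',o) if o.size==3 else Ro.from_quat(o)).as_matrix()
def snap(n,f):
    d=cams.grab_frame(n); cv2.imwrite('pics/'+f,d['image'][:,:,::-1]); return d
def ray(d,u,v):
    return np.array(d['position'],float), rot(d['orientation'])@np.array([(u-d['cx'])/d['fx'],(v-d['cy'])/d['fy'],1])
def onz(d,u,v,z):
    p,k=ray(d,u,v); return p+k*(z-p[2])/k[2]
def proj(d,P):
    c=rot(d['orientation']).T@(np.array(P,float)-np.array(d['position'])); return np.array([d['fx']*c[0]/c[2]+d['cx'],d['fy']*c[1]/c[2]+d['cy']])
def tri(obs):
    A=np.zeros((3,3));b=np.zeros(3)
    for d,u,v in obs:
        p,k=ray(d,u,v);k=k/np.linalg.norm(k);M=np.eye(3)-np.outer(k,k);A+=M;b+=M@p
    return np.linalg.solve(A,b)
E
python3 - <<'E'
from h import *
a=snap('scene','s0.png');b=snap('side','d0.png');w=snap('wrist','w0.png')
for d in(a,b,w):print({k:d[k] for k in d if k!='image'})
print(r.sense(), r.finger_overhang)
i=np.hstack([a['image'],b['image']])
import pickle;pickle.dump((a,b,w),open('f0.pkl','wb'))
E
```

```text
pics
{'fx': 491.94939747549887, 'fy': 491.94939747549887, 'cx': 253.4222843640321, 'cy': 190.4953005842682, 'position': array([1398.23910089,  486.8842189 ,  767.62251621]), 'orientation': array([-2.17602552,  0.01282718,  2.07301676])}
{'fx': 435.3343228770732, 'fy': 435.3343228770732, 'cx': 255.91879074259563, 'cy': 195.26975763782093, 'position': array([ 234.02963642, -800.32745401,  646.46914894]), 'orientation': array([-2.104606  , -0.00682178, -0.36678242])}
{'fx': 336.9181758127927, 'fy': 336.9181758127927, 'cx': 255.10214931380864, 'cy': 185.9202450061073, 'position': array([624.21943616,  72.61530586, 372.7458021 ]), 'orientation': array([2.85049592e+00, 2.05383959e-03, 4.71635603e-05])}
{'clock': 0.15, 'qpos': array([-2.40569352e-03,  3.53540799e-01,  1.63395798e+00, -7.44306754e-06,
        1.15517615e+00, -2.39269956e-03]), 'qvel': array([ 0.00193246, -0.00195229, -0.00082524,  0.00048556,  0.00039501,
        0.00108337]), 'joint_efforts': array([-7.39769093e-04, -6.05638933e+01, -3.42338884e+01, -2.29960733e-05,
        6.16452831e-03, -4.00942213e-05]), 'eef_pos': array([ 6.24664388e+02, -4.95384531e-03,  2.49704080e+02]), 'tcp_rot': array([-3.14051036e+00,  4.21656888e-06,  1.57078634e+00]), 'contact_force': array([-0.7673756 , -0.05948666, -0.281714  ]), 'wrist_torque': array([ 0.02003054,  0.03251235, -0.03985943]), 'grasp_force': 0.0, 'opening': 0.9990110022236379} 19.0
```

Run:
```python
import cv2
cv2.imwrite('pics/s0b.png',cv2.resize(cv2.imread('pics/s0.png'),(800,600),interpolation=2))
cv2.imwrite('pics/d0b.png',cv2.resize(cv2.imread('pics/d0.png'),(800,600),interpolation=2))
```

```text
(no output)
```

View pics/s0b.png

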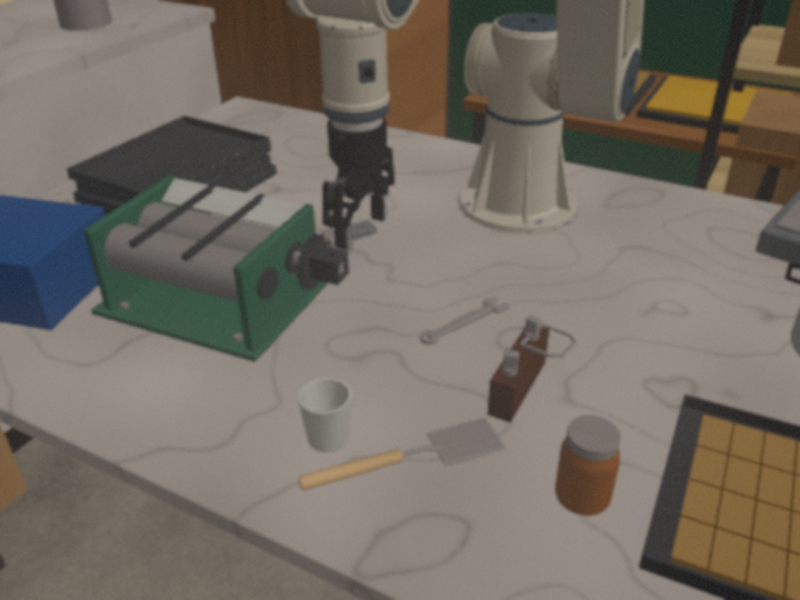

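View pics/d0b.png

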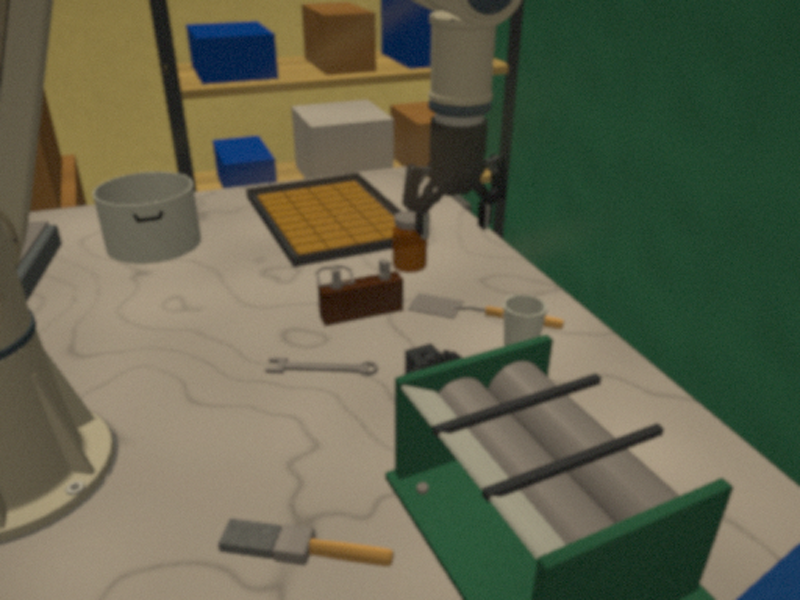

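The pictures show the ringed pin in the rack (scene 533,327; side 337,278), with the ring open towards scene right. The plain pin is at scene (511,362) and the hub at scene (330,262), both in the 800-px view.

Run:
```python
from h import *
import pickle;a,b,w=pickle.load(open('f0.pkl','rb'))
k=512/800
T=lambda s,d:tri([(a,s[0]*k,s[1]*k),(b,d[0]*k,d[1]*k)]).round(1)
print('pin',T((534,326),(337,278)),onz(a,534*k,320*k,100),onz(b,336*k,270*k,100))
print('plain',T((511,362),(384,268)),onz(a,512*k,353*k,100),onz(b,384*k,261*k,100))
print('ringbar', onz(a,568*k,342*k,71))
print('plate top', onz(a,237*k,264*k,167),onz(a,312*k,207*k,167),onz(b,398*k,378*k,167),onz(b,549*k,341*k,167))
print('hub', [onz(a,u*k,v*k,130) for u,v in((347,250),(318,237))], onz(a,334*k,264*k,108))
for n,d,x0,x1,y0,y1 in (('s',a,180,230,140,190),('sp',a,305,385,195,255),('d',b,250,300,215,255),('dp',b,195,275,160,215)):
    im=d['image'][y0:y1,x0:x1,::-1]; cv2.imwrite('pics/c_%s.png'%n,cv2.resize(im,(400,300),interpolation=cv2.INTER_CUBIC))
I=[cv2.imread('pics/c_%s.png'%n) for n in('s','sp','d','dp')]
cv2.imwrite('pics/c.png',np.vstack([np.hstack(I[:2]),np.hstack(I[2:])]))
```

```text
pin [509.1 218.4  82.9] [513.00997198 220.79753281 100.        ] [508.36465157 211.10485025 100.        ]
plain [599.4 220.4  83.3] [599.60929851 221.00969966 100.        ] [597.81384302 214.69771077 100.        ]
ringbar [502.77974353 272.17994869  71.        ]
plate top [ 673.5164407  -187.20064473  167.        ] [ 473.89099927 -188.65407105  167.        ] [ 465.69889279 -200.2784768   167.        ] [ 674.06493685 -194.3439625   167.        ]
hub [array([513.07323379, -98.2031586 , 130.        ]), array([ 499.96057719, -162.56736635,  130.        ])] [ 529.41864106 -113.99912684  108.        ]
```

View pics/c.png

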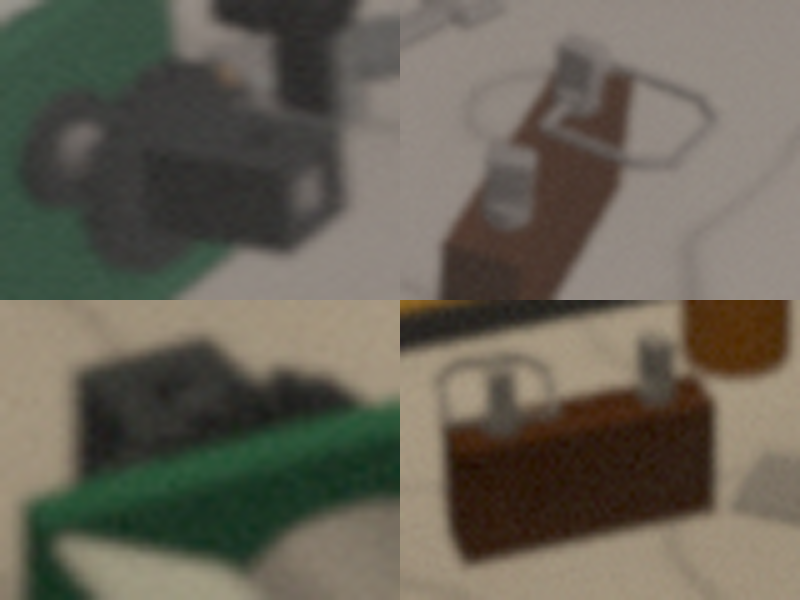

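Side and scene views agree: pin at about (511, 217), and the mill's axes lie nearly along the world axes. Next I hover over the pin and take a wrist look.

```bash
python3 -m crank '[[0.217,-0.114,0,0,0,0,0],[0.217,-0.114,0,0,0,0,0],[0.217,-0.114,0,0,0,0,0],[0.217,-0.114,0,0,0,0,0],[0.217,-0.114,0,0,0,0,0]]' 40; python3 -m crank '[[0,0,0,0,0,0,0],[0,0,0,0,0,0,0]]'
python3 - <<'E'
from h import *
import pickle
w=snap('wrist','w1.png');s=r.sense();print(s['eef_pos'],s['tcp_rot'],w['position'],w['orientation'])
pickle.dump(w,open('w1.pkl','wb'))
cv2.imwrite('pics/w1b.png',cv2.resize(cv2.imread('pics/w1.png'),(800,600),interpolation=2))
E
```

```text
clock: 0.65
eef_pos: [509.6, 218.6, 250.2]
tcp_rot: [-3.141, -0.0, 1.571]
contact_force: [-0.0, 0.3, 0.3]
opening: 1.001
grasp_force: 0.0
clock: 0.85
eef_pos: [510.5, 217.8, 250.2]
tcp_rot: [-3.142, 0.0, 1.573]
contact_force: [0.3, -0.2, 1.4]
opening: 0.996
grasp_force: 0.0
[511.01538918 216.94951165 250.18145672] [3.14157611e+00 4.13615666e-04 1.57180945e+00] [509.77516604 290.4532586  373.2984703 ] [2.85015031e+00 8.45529254e-04 2.61272710e-03]
```

View pics/w1b.png

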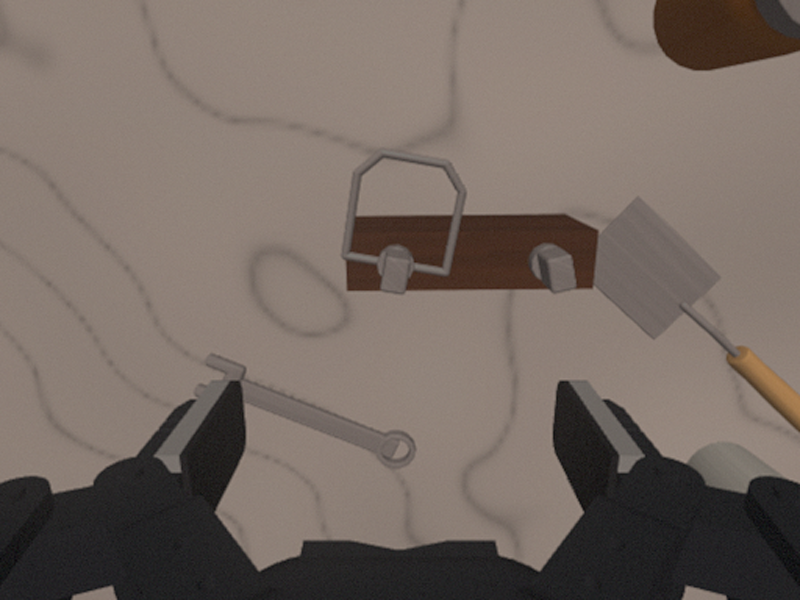

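The wrist view shows the ring hinge ends at (346,257) and (446,272), the bar at (384,152)–(447,163), and the head top at (396,284). The pin is turned slightly clockwise.

Run:
```python
from h import *
import pickle;w=pickle.load(open('w1.pkl','rb'))
k=.64
P=lambda u,v,z:onz(w,(u+.5)*k-.5,(v+.5)*k-.5,z).round(1)
A=P(346,257,71);B=P(446,272,71);C=P(384,152,71);D=P(447,163,71)
print(A,B,(A+B)/2,np.linalg.norm(A-B),np.arctan2(*(B-A)[1::-1]));print(C,D,(C+D)/2,np.arctan2(*(D-C)[1::-1]))
m=(C+D)/2-(A+B)/2;print(np.hypot(*m[:2]),np.arctan2(-m[0],m[1]))
print('head top',P(396,284,100),'head corners',[P(u,v,100) for u,v in((387,261+13),(412,264+0),(381,292),(404,294))])
print(P(347,290,66),P(592,288,66),'plain',P(561,280,100))
```

```text
[478.6 220.4  71. ] [537.7 211.5  71. ] [508.15 215.95  71.  ] 59.76637850832191 -0.14946908215218013
[501.3 280.2  71. ] [536.5 274.4  71. ] [518.9 277.3  71. ] -0.16330536153002764
62.28470919896788 -0.17346312221645654
head top [508.2 212.3 100. ] head corners [array([503.4, 217.9, 100. ]), array([516.7, 223.4, 100. ]), array([500.1, 207.7, 100. ]), array([512.5, 206.7, 100. ])]
[478.1 198.7  66. ] [627.2 200.4  66. ] plain [597.1 214.8 100. ]
```

```bash
python3 -m crank '[[-0.001,-0.003,0.04,0,0,0.08,0],[-0.001,-0.003,0.08,0,0,0.16,0],[-0.001,-0.003,0.12,0,0,0.16,0],[-0.001,-0.003,0.152,0,0,0.16,0],[-0.001,-0.003,0.152,0,0,0.16,0]]' 60; python3 -m crank '[[0,0,0,0,0,0,0],[0,0,0,0,0,0,0.5],[0,0,0,0,0,0,1],[0,0,0,0,0,0,1],[0,0,0,0,0,0,1]]' 60;python3 -m crank '[[0,0,0,0,0,0,1],[0,0,0,0,0,0,1],[0,0,0,0,0,0,1]]'
```

```text
clock: 1.4
eef_pos: [505.9, 213.4, 94.3]
tcp_rot: [-3.135, 0.004, 1.409]
contact_force: [-0.9, 0.4, 0.0]
opening: 1.0
grasp_force: 0.0
clock: 1.9
eef_pos: [508.4, 216.2, 99.2]
tcp_rot: [3.14, -0.001, 1.411]
contact_force: [-0.4, -0.0, -0.0]
opening: 0.334
grasp_force: 0.0
clock: 2.2
eef_pos: [508.3, 216.2, 99.0]
tcp_rot: [3.141, -0.0, 1.411]
contact_force: [-1.4, -0.1, 6.2]
opening: 0.149
grasp_force: 58.8
```

```bash
python3 -m crank '[[0,0,-0.02,0,0,0,1],[0,0,-0.06,0,0,0,1],[0,0,-0.11,0,0,0,1],[0,0,-0.16,0,0,-0.08,1],[0,0,-0.202,0,0,-0.16,1]]';python3 -m crank '[[0,0,0,0,0,0,1],[0,0,0,0,0,0,1]]'
python3 -m crank '[[-0.2,0.004,0,0,0,0,1],[-0.2,0.004,0,0,0,0,1],[-0.2,0.004,0,0,0,0,1],[-0.2,0.004,0,0,0,0,1],[-0.2,0.004,0,0,0,0,1]]'
python3 -m crank '[[-0.176,0.003,0,0,0,0,1],[-0.176,0.003,0,0,0,0,1],[-0.176,0.003,0,0,0,0,1],[-0.176,0.003,0,0,0,0,1],[-0.176,0.003,0,0,0,0,1]]';python3 -m crank '[[0,0,0,0,0,0,1],[0,0,0,0,0,0,1]]'
python3 - <<'E'
from h import *
import pickle
w=snap('wrist','w2.png');s=r.sense();print(s['eef_pos'],s['tcp_rot'],w['position'],w['orientation'],s['contact_force'])
pickle.dump(w,open('w2.pkl','wb'))
im=w['image'][:,:,::-1].astype(float)*1.6
cv2.imwrite('pics/w2b.png',cv2.resize(np.clip(im,0,255).astype(np.uint8),(800,600),interpolation=2))
E
```

```text
clock: 2.7
eef_pos: [508.0, 216.1, 303.1]
tcp_rot: [3.14, -0.001, 1.574]
contact_force: [0.4, -0.7, -0.5]
opening: 0.151
grasp_force: 59.4
clock: 2.9
eef_pos: [508.1, 216.1, 300.9]
tcp_rot: [3.14, -0.001, 1.57]
contact_force: [-0.6, 0.2, -3.1]
opening: 0.147
grasp_force: 59.5
clock: 3.4
eef_pos: [510.6, 10.9, 298.0]
tcp_rot: [-3.138, 0.002, 1.565]
contact_force: [0.1, 1.2, -0.1]
opening: 0.149
grasp_force: 59.4
clock: 3.9
eef_pos: [514.1, -162.4, 298.0]
tcp_rot: [-3.138, -0.0, 1.567]
contact_force: [0.1, -0.2, -1.3]
opening: 0.15
grasp_force: 59.4
clock: 4.1
eef_pos: [514.6, -158.7, 299.2]
tcp_rot: [-3.14, -0.001, 1.571]
contact_force: [0.3, -0.5, -1.1]
opening: 0.152
grasp_force: 59.4
[ 514.73280538 -158.6440479   299.50315602] [-3.14022515e+00 -7.90116457e-04  1.57185411e+00] [514.23049903 -86.27007119 422.33481855] [2.85157134e+00 2.75054677e-03 4.61332425e-04] [-0.45816478 -0.47482172 -1.48906013]
```

View pics/w2b.png

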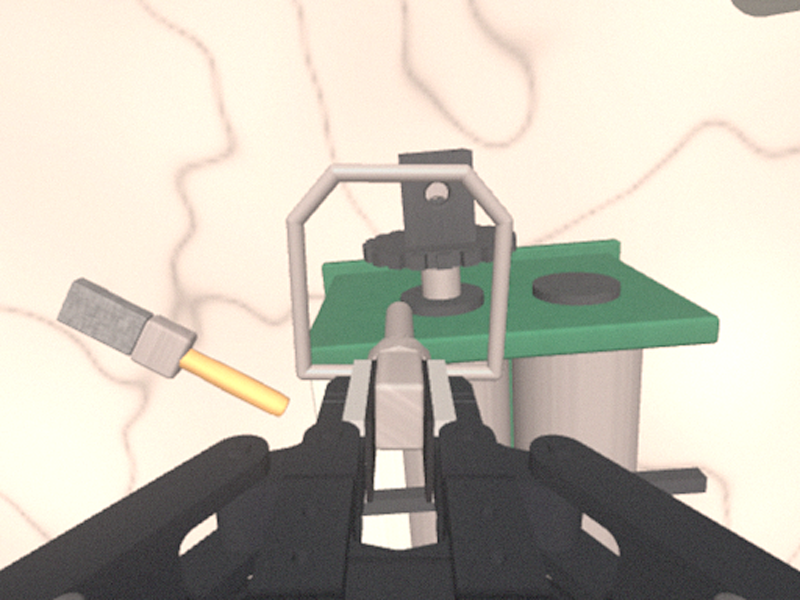

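The wrist view shows the hub's mouth at (438,191) and its top corners at (400,156), (472,150) and (475,245). The plate's top edge runs from (312,357) to (718,333). The pin hangs straight in the grip, with its ring open to +y.

Run:
```python
from h import *
import pickle;w=pickle.load(open('w2.pkl','rb'))
k=.64
P=lambda u,v,z:onz(w,(u+.5)*k-.5,(v+.5)*k-.5,z).round(1)
print('mouth',P(438,191.5,130))
c=[P(*q,130) for q in((400,156),(472,150),(475,245))];print(c,np.arctan2(*(c[1]-c[0])[1::-1]),np.arctan2(-(c[1]-c[2])[0],(c[1]-c[2])[1]))
A=P(312,349,167);B=P(718,317,167);C=P(312,358,167);D=P(718,339,167);print('plate',A,B,C,D)
for p,q in((A,B),(C,D)):print(np.arctan2(*(q-p)[1::-1]))
A=P(302,373,271);B=P(498,373,271);print('hinge',A,B,(A+B)/2)
C=P(332,173,271);D=P(468,173,271);print('bar',C,D)
print('tip',P(398,303,210))
g=w['image'][85:165,235:325].copy();cv2.imwrite('pics/w2c.png',cv2.resize(np.clip(g[:,:,::-1]*1.6,0,255).astype(np.uint8),(675,600),interpolation=2))
```

```text
mouth [ 534.9 -116.7  130. ]
[array([514. , -97.8, 130. ]), array([552.7, -94.6, 130. ]), array([ 556.4, -146.5,  130. ])] 0.0824996579816014 0.0711705347573895
plate [ 468.1 -194.3  167. ] [ 677.2 -176.3  167. ] [ 467.8 -199.5  167. ] [ 679.3 -188.4  167. ]
0.08587151950109928
0.0524341634583792
hinge [ 483.3 -158.5  271. ] [ 545.  -158.4  271. ] [ 514.15 -158.45  271.  ]
bar [495.  -96.9 271. ] [533.3 -96.9 271. ]
tip [ 513.3 -155.   210. ]
```

View pics/w2c.png

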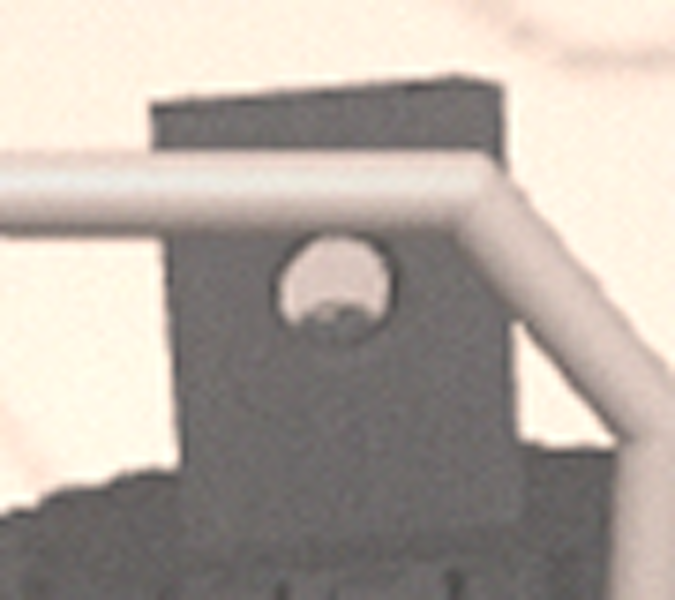

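```bash
python3 -m crank '[[0.02,0.01,0.02,0,0,-0.04,1],[0.0405,0.0205,0.05,0,0,-0.075,1],[0.0405,0.0205,0.068,0,0,-0.075,1],[0.0405,0.0205,0.068,0,0,-0.075,1],[0.0405,0.0205,0.068,0,0,-0.075,1]]'
python3 -m crank '[[0,0,0,0,0,0,1],[0,0,0,0,0,0,1],[0,0,0,0,0,0,1]]'
python3 - <<'E'
from h import *
w=snap('wrist','w3.png');s=r.sense();print(s['eef_pos'],s['tcp_rot'],s['contact_force'])
g=w['image'][120:270,170:340,::-1]
a=snap('scene','s3.png');h=a['image'][130:200,180:260,::-1]
f=lambda x:cv2.resize(np.clip(x*1.6,0,255).astype(np.uint8),(400,400),interpolation=2)
cv2.imwrite('pics/v3.png',np.hstack([f(g),f(h)]))
for P in ([534.7,-117.9,130],[*s['eef_pos'][:2],s['eef_pos'][2]-89]):print(proj(w,P),proj(a,P))
E
```

```text
clock: 4.65
eef_pos: [535.5, -118.7, 232.5]
tcp_rot: [-3.141, -0.0, 1.647]
contact_force: [0.2, -0.6, -0.3]
opening: 0.15
grasp_force: 59.3
clock: 4.95
eef_pos: [535.9, -119.8, 233.2]
tcp_rot: [3.14, 0.0, 1.645]
contact_force: [-0.5, 0.2, -1.5]
opening: 0.151
grasp_force: 59.3
[ 535.76036013 -119.77879161  233.0317533 ] [3.14039324e+00 3.65508681e-04 1.64532443e+00] [-0.10588399  0.57376947 -1.19401574]
[254.52515217 189.78359125] [210.77681348 162.09234975]
[255.88393383 198.87603266] [209.5526878  157.25856642]
```

View pics/v3.png

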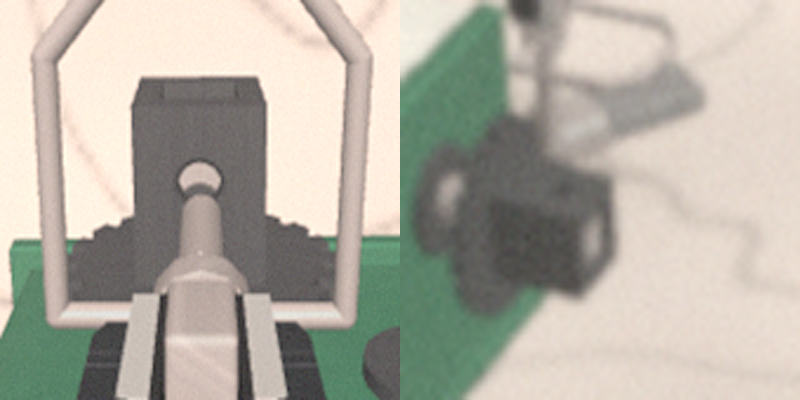

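The view shows the hub's mouth at crop (200,180) and the pin's tip outline topping out at about (200,194). They are aligned in x, and y still needs a small correction.

Run:
```python
from h import *
w=cams.grab_frame('wrist');s=r.sense();e=s['eef_pos'];print(e)
U=lambda x,y:(170+x/(400/170),120+y/(400/150))
for q in((200,179),(134,104),(266,102)):print(q,onz(w,*U(*q),130))
for q in((202,193),):print('tip top edge at',U(*q))
c=proj(w,[e[0],e[1],e[2]-83.5]);print('hemi',c, c[1]-8.6)
g=w['image'][:,255:258].mean(2).mean(1);print(g[150:206].round().astype(int))
```

```text
[ 535.58241697 -119.71345732  232.67972769]
(200, 179) [ 534.62392808 -115.7454688   130.        ]
(134, 104) [514.00362144 -97.13550549 130.        ]
(266, 102) [552.19965752 -93.75583959 130.        ]
tip top edge at (255.85, 192.375)
hemi [256.00847242 201.63697551] 193.03697550999976
[ 62  68  69  69  69  69  68  64  61  64  65  69  66  69  69  67  65  67
  67  66  67  66  67  65  67  66  66  67  67  60  49 100 123 122 122 122
 121 122 107  81  66  66  70  96 106 106 106 107 105 106 106 104 106 104
 107 104]
```

```bash
python3 -m crank '[[0.002,-0.0005,0.004,0,0,0,1],[0.002,-0.0005,0.008,0,0,0,1],[0.002,-0.0005,0.011,0,0,0,1],[0.002,-0.0005,0.011,0,0,0,1],[0.002,-0.0005,0.011,0,0,0,1]]'
for i in 1 2; do python3 -m crank '[[0,0,0.001,0,0,0,1],[0,0,0.002,0,0,0,1],[0,0,0.003,0,0,0,1],[0,0,0.003,0,0,0,1]]'; done
```

```text
clock: 5.6
eef_pos: [534.8, -117.5, 221.1]
tcp_rot: [-3.141, -0.0, 1.646]
contact_force: [0.0, -0.6, -0.5]
opening: 0.15
grasp_force: 59.3
clock: 6.0
eef_pos: [534.8, -117.5, 218.2]
tcp_rot: [-3.141, -0.0, 1.646]
contact_force: [0.4, 0.3, -1.0]
opening: 0.147
grasp_force: 59.3
clock: 6.4
eef_pos: [534.8, -117.5, 215.1]
tcp_rot: [-3.141, -0.0, 1.646]
contact_force: [0.9, 0.5, -0.2]
opening: 0.149
grasp_force: 59.3
```

```bash
for i in 1 2 3 4; do python3 -m crank '[[0,0,0.001,0,0,0,1],[0,0,0.002,0,0,0,1],[0,0,0.002,0,0,0,1]]' | egrep 'eef|contact'; done
```

```text
eef_pos: [534.9, -117.6, 213.2]
contact_force: [0.9, -0.0, -1.0]
eef_pos: [534.9, -117.6, 211.2]
contact_force: [0.8, 0.4, -1.4]
eef_pos: [534.9, -117.6, 209.2]
contact_force: [-0.6, -1.2, -1.0]
eef_pos: [535.2, -117.6, 208.3]
contact_force: [-2.4, -0.1, 9.7]
```

```bash
python3 -m crank '[[0,0,-0.0005,0,0,0,1],[-0.001,0,-0.0005,0,0,0,1],[-0.002,0,-0.0005,0,0,0,1],[-0.003,0,-0.0005,0,0,0,1],[-0.004,0,-0.0005,0,0,0,1]]'| egrep 'eef|contact'; for i in 1 2 3; do python3 -m crank '[[-0.0005,0,0,0,0,0,1],[-0.001,0,0,0,0,0,1],[-0.001,0,0,0,0,0,1]]'| egrep 'eef|contact'; done
```

```text
eef_pos: [535.4, -120.7, 208.3]
contact_force: [-0.4, 3.0, 5.8]
eef_pos: [535.5, -121.8, 208.3]
contact_force: [-1.0, 4.4, 5.4]
eef_pos: [535.6, -123.1, 208.1]
contact_force: [1.1, 3.8, 3.6]
eef_pos: [535.5, -124.6, 207.6]
contact_force: [0.8, 2.2, -0.3]
```

```bash
for i in 1 2 3 4; do python3 -m crank '[[-0.0003,0,0.0005,0,0,0,1],[-0.0006,0,0.0008,0,0,0,1],[-0.0006,0,0.0008,0,0,0,1]]'| egrep 'eef|contact'; done
```

```text
eef_pos: [535.4, -125.2, 206.9]
contact_force: [0.7, 1.7, -0.2]
eef_pos: [535.5, -125.8, 206.1]
contact_force: [1.0, 2.3, 0.1]
eef_pos: [535.5, -126.4, 205.3]
contact_force: [2.1, 2.0, 0.4]
eef_pos: [535.5, -126.9, 204.5]
contact_force: [1.3, 2.1, 0.3]
```

```bash
for i in 1 2 3 4; do python3 -m crank '[[0,0,0.001,0,0,0,1],[0,0,0.002,0,0,0,1],[0,0,0.003,0,0,0,1],[0,0,0.003,0,0,0,1]]'| egrep 'eef|contact'; done
```

```text
eef_pos: [535.5, -126.9, 201.4]
contact_force: [2.2, 2.4, -1.4]
eef_pos: [535.5, -126.9, 198.4]
contact_force: [2.2, 0.8, -1.2]
eef_pos: [535.6, -126.9, 195.4]
contact_force: [1.9, 1.1, -0.4]
eef_pos: [535.5, -126.9, 192.4]
contact_force: [2.6, 2.0, -0.7]
```

```bash
for i in 1 2 3 4 5; do python3 -m crank '[[0,0,0.001,0,0,0,1],[0,0,0.002,0,0,0,1],[0,0,0.003,0,0,0,1],[0,0,0.004,0,0,0,1],[0,0,0.004,0,0,0,1]]'| egrep 'eef|contact'; done
```

```text
eef_pos: [535.5, -126.9, 188.4]
contact_force: [1.6, 0.8, -1.5]
eef_pos: [535.5, -126.9, 184.4]
contact_force: [2.4, 2.2, -0.9]
eef_pos: [535.5, -126.9, 180.4]
contact_force: [2.9, 2.2, -1.2]
eef_pos: [535.6, -126.9, 176.4]
contact_force: [2.8, 1.2, -1.3]
eef_pos: [535.5, -126.9, 172.4]
contact_force: [1.4, 2.6, -1.0]
```

```bash
for i in 1 2; do python3 -m crank '[[0,0,0.001,0,0,0,1],[0,0,0.002,0,0,0,1],[0,0,0.003,0,0,0,1],[0,0,0.0035,0,0,0,1],[0,0,0.0035,0,0,0,1]]'| egrep 'eef|contact'; done;  for i in 1 2 3; do python3 -m crank '[[0,0,0.0005,0,0,0,1],[0,0,0.001,0,0,0,1],[0,0,0.001,0,0,0,1]]'| egrep 'eef|contact'; done
```

```text
eef_pos: [535.5, -126.9, 168.9]
contact_force: [1.6, 1.7, -0.2]
eef_pos: [535.5, -126.9, 165.5]
contact_force: [2.3, 1.6, -0.6]
eef_pos: [535.5, -126.9, 164.5]
contact_force: [1.8, 0.7, 0.2]
eef_pos: [535.5, -126.9, 163.5]
contact_force: [2.0, 1.8, 0.1]
eef_pos: [535.6, -127.0, 163.0]
contact_force: [-0.4, 2.6, 5.4]
```

```bash
python3 -m crank '[[0,0,0.0004,0,0,0,1],[0,0,0.0007,0,0,0,1],[0,0,0.0007,0,0,0,1]]'; python3 -m crank '[[0,0,-0.0007,0,0,0,1],[0,0,-0.0007,0,0,0,0.41],[0,0,-0.0007,0,0,0,0.41],[0,0,-0.0007,0,0,0,0.41],[0,0,-0.0007,0,0,0,0.41]]';  python3 -m crank '[[0,0,-0.01,0,0,0,0.41],[0,0,-0.025,0,0,0,0.41],[0,0,-0.045,0,0,0,0.41],[0,0,-0.045,0,0,0,0.41]]'
```

```text
clock: 16.5
eef_pos: [535.6, -127.0, 162.9]
tcp_rot: [3.141, 0.0, 1.646]
contact_force: [-2.9, 1.7, 12.0]
opening: 0.147
grasp_force: 61.3
clock: 17.0
eef_pos: [535.3, -127.0, 162.3]
tcp_rot: [-3.141, -0.0, 1.646]
contact_force: [0.4, 0.8, -0.0]
opening: 0.589
grasp_force: 0.0
clock: 17.4
eef_pos: [537.2, -127.3, 210.6]
tcp_rot: [3.137, 0.001, 1.646]
contact_force: [0.1, -0.4, -0.4]
opening: 0.59
grasp_force: 0.0
```

```bash
python3 -m crank '[[0.02,0,0,0,-0.14,0,0.41],[0.04,0,0,0,-0.28,0,0.41],[0.06,0,0,0,-0.42,0,0.41],[0.06,0,0,0,-0.56,0,0.41],[0.06,0,0,0,-0.7,0,0.41]]' >/dev/null;  python3 -m crank '[[0,0,0,0,0,0,0.41],[0,0,0,0,0,0,0.41],[0,0,0,0,0,0,0.41]]'
python3 - <<'E'
from h import *
w=snap('wrist','w4.png');a=snap('scene','s4.png')
f=lambda x:cv2.resize(np.clip(x*1.6,0,255).astype(np.uint8),(400,400),interpolation=2)
cv2.imwrite('pics/v4.png',np.hstack([f(w['image'][60:300,130:380,::-1]),f(a['image'][110:200,170:260,::-1])]))
R=rot(r.sense()['tcp_rot']);print(R.round(3),r.sense()['eef_pos'],r.sense()['qpos'])
E
```

```text
clock: 18.2
eef_pos: [531.2, -67.5, 207.8]
tcp_rot: [3.141, 0.697, 1.645]
contact_force: [-0.0, 0.1, 0.8]
opening: 0.587
grasp_force: 0.0
[[-0.055  0.997  0.048]
 [ 0.764  0.073 -0.641]
 [-0.643  0.001 -0.766]] [531.19502728 -68.02545343 208.14595392] [ 0.26129832  0.36093228  1.92825846 -0.76692419  1.14366627  0.62366783]
```

View pics/v4.png

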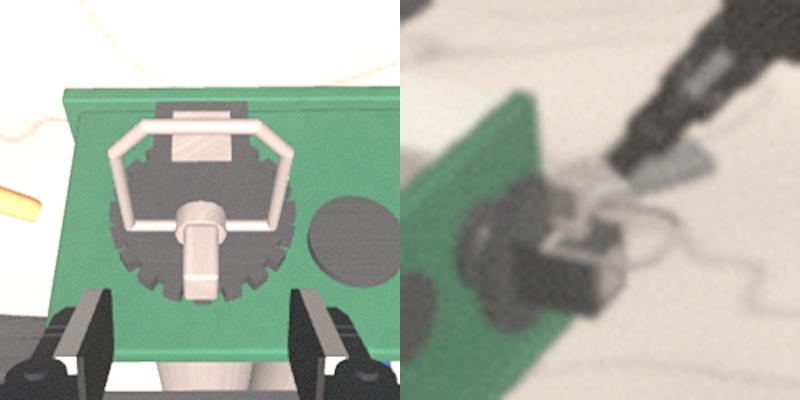

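The pin is seated with the collar on the hub and the ring level on the shaft-end side. The fingers straddle it symmetrically (105 and 300, with the pin at 200).

```bash
python3 -m crank '[[0.015,0,0.041,0,0,0,0.41],[0.015,0,0.041,0,0,0,0.41],[0.015,0,0.041,0,0,0,0.41]]' | egrep 'eef|cont'
python3 -m crank '[[0.004,0,0.006,0,0,0,0.41],[0.008,0,0.012,0,0,0,0.41],[0.011,0,0.018,0,0,0,0.41],[0.015,0,0.025,0,0,0,0.41],[0.0186,0,0.0314,0,0,0,0.41]]'| egrep 'eef|cont'
python3 -m crank '[[0.003,0,0.005,0,0,0,0.41],[0.006,0,0.01,0,0,0,0.41],[0.009,0,0.015,0,0,0,0.41],[0.012,0,0.0205,0,0,0,0.41],[0.012,0,0.0205,0,0,0,0.41]]'
```

```text
eef_pos: [531.7, -82.9, 166.9]
contact_force: [0.7, -0.1, -0.3]
eef_pos: [532.6, -88.0, 130.0]
contact_force: [0.7, -1.2, 0.7]
clock: 19.6
eef_pos: [532.5, -92.1, 106.3]
tcp_rot: [-3.14, 0.7, 1.647]
contact_force: [0.3, 0.1, 0.0]
opening: 0.592
grasp_force: 0.1
```

```bash
for i in 1 2 3 4; do python3 -m crank '[[-0.001,0,0.0015,0,0,0,0.41],[-0.002,0,0.003,0,0,0,0.41],[-0.002,0,0.003,0,0,0,0.41]]'| egrep 'eef|cont'; done
```

```text
eef_pos: [533.2, -95.6, 106.3]
contact_force: [0.3, 0.3, 0.1]
eef_pos: [533.5, -99.1, 105.2]
contact_force: [-0.2, 0.2, 0.4]
eef_pos: [533.7, -102.6, 104.1]
contact_force: [0.7, 0.4, 0.2]
eef_pos: [534.0, -105.9, 103.1]
contact_force: [-0.1, 1.5, 1.0]
```

Run:
```python
from h import *
w=snap('wrist','w5.png');a=snap('scene','s5.png')
f=lambda x:cv2.resize(np.clip(x*1.6,0,255).astype(np.uint8),(400,400),interpolation=2)
cv2.imwrite('pics/v5.png',np.hstack([f(w['image'][20:300,110:400,::-1]),f(a['image'][130:200,190:260,::-1])]))
```

```text
(no output)
```

View pics/v5.png

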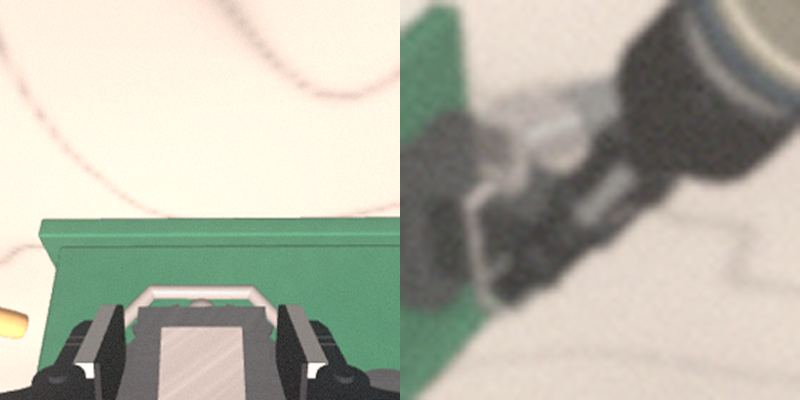

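The ring is almost closed: its bar is just in front of the pin's end (wrist crop 203,297) and the fingers are on the arms beside the hub. I push on in small steps.

```bash
for i in 1 2 3 4 5 6; do python3 -m crank '[[-0.0004,0,0.0003,0,0,0,0.41],[-0.0008,0,0.0006,0,0,0,0.41],[-0.0008,0,0.0006,0,0,0,0.41]]'| egrep 'eef|cont'; done
```

```text
eef_pos: [534.1, -106.6, 103.1]
contact_force: [-0.6, 3.1, 0.5]
eef_pos: [534.2, -107.2, 102.9]
contact_force: [-0.2, 7.2, -1.2]
eef_pos: [534.2, -107.9, 102.7]
contact_force: [-0.7, 7.6, -1.4]
eef_pos: [534.3, -108.7, 102.5]
contact_force: [-0.6, 8.1, -4.1]
eef_pos: [534.3, -109.9, 102.5]
contact_force: [0.0, 5.5, -5.0]
eef_pos: [534.4, -112.1, 103.6]
contact_force: [0.1, 0.9, -0.7]
```

```bash
for i in 1 2; do python3 -m crank '[[-0.0004,0,0.0003,0,0,0,0.41],[-0.0008,0,0.0006,0,0,0,0.41],[-0.0008,0,0.0006,0,0,0,0.41]]'| egrep 'eef|cont'; done
python3 -m crank '[[0.002,0,-0.01,0,0,0,0.41],[0.002,0,-0.03,0,0,0,0.41],[-0.01,0,-0.07,0,0,0,0.41],[-0.02,0,-0.11,0,0,0,0.41],[-0.04,0,-0.15,0,0,0,0.41]]'
python3 -m crank '[[0,0,0,0,0,0,0.41],[0,0,0,0,0,0,0.41],[0,0,0,0,0,0,0.41]]'
python3 - <<'E'
from h import *
w=snap('wrist','w6.png');a=snap('scene','s6.png')
f=lambda x:cv2.resize(np.clip(x*1.6,0,255).astype(np.uint8),(400,400),interpolation=2)
cv2.imwrite('pics/v6.png',np.hstack([f(w['image'][20:300,110:400,::-1]),f(a['image'][130:200,190:260,::-1])]))
E
```

```text
eef_pos: [534.4, -113.0, 103.6]
contact_force: [0.6, 0.9, -1.1]
eef_pos: [534.5, -113.9, 103.6]
contact_force: [0.9, 1.1, -0.6]
clock: 23.8
eef_pos: [528.9, -46.4, 245.3]
tcp_rot: [-3.14, 0.699, 1.648]
contact_force: [1.1, -0.6, 0.4]
opening: 0.589
grasp_force: 0.0
clock: 24.1
eef_pos: [528.9, -47.9, 243.4]
tcp_rot: [-3.14, 0.7, 1.647]
contact_force: [0.6, 0.4, -0.1]
opening: 0.591
grasp_force: 0.0
```

View pics/v6.png

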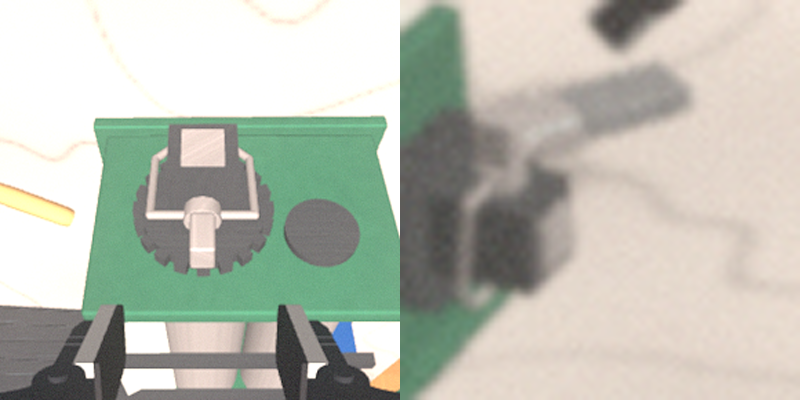

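The ring's arms hang vertically beside the hub with the bar behind and under the pin's end (scene crop 475,300). The collar sits on the hub and the robot is clear. The push force dropped at the snap.

```bash
python3 -c "
from rig import sign_off
print(sign_off())"
```

```text
the job is handed in; nothing more can be done
None
```

The linch pin is fully home with its collar on the hub, and the ring has snapped shut over the pin's end; pushes on the mill stayed at about 12 N or less, and the job was handed in at about 24 s.

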